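# Prop the spring catch open and take the tube out

## Task

The capped tube in the tube holder is kept down by a spring catch that will not stay open by itself. Of the two standing grey props take the thicker one, push it down into the slot between the fixed post and the catch bar until it stands on the slot's floor with the catch held clear of the tube, and leave it there; then lift the tube out and lay it flat in the steel tray. The prop stays in place, and the thinner prop must not be knocked over.

Things in the scene. Friction and masses are not known exactly. Their poses are not given: they have to be found in the camera images.
- holder: Fixed aluminium tube holder, base plate 132 x 214 x 10 mm; origin on the bench under the plate, x runs from the tube across to the catch bar, y along the tube, z up. Slot for the prop: centred on y -68 mm, between a fixed post (upright face at x = +5 mm, 56 mm long in y, 44 mm high, flared away above to 61 mm) and the catch bar (face at x = +15 mm when shut).
- catch (a joint): Slide of the steel catch along the holder's +x, m: 0 shut to 0.032. Bar 28 to 44 mm high with two keeper fingers over the tube, at the saddles; a slippery flared lip at the slot (up to 79 mm high, sloping 24 mm to +x) lets a prop pressed straight down push it open. Spring 2 N shut, 3.6 N at 18 mm; pressing in takes about 10 N. Tube clear from 0.014; thick prop gives 0.018, thin 0.004.
- slot_floor (a point): Point on the slot's floor (the base plate's top, 10 mm above the bench) where the centre of the thick prop's foot belongs, 14 mm in the holder's +x from the post's face; axes as the holder's.
- thick_prop_center (a point): Centre of the thick prop, a loose grey plastic key standing upright: 28 mm thick (its x), 40 mm wide (its y), 115 mm high, so its foot is 57.5 mm below this point; the lowest 22 mm taper to a 16 mm thick foot. In the slot its thickness lies along the holder's x, either way round. Grip it in its top 25 mm, so that the fingers stay above the lip. About 0.11 kg.
- thin_prop_center (a point): Centre of the thin prop, a bystander: same grey plastic, 14 mm thick, 40 mm wide, 115 mm high, standing; too thin to clear the catch. The two props may stand in each other's place.
- tube_center (a point): Centre of the tube held in the holder: a clear capped 15 ml tube lying down, 108 mm long along its x, 20 to 22 mm across, its centre 37 mm above the bench. Grip it across the barrel at the middle. Other such tubes on the bench are bystanders.
- tray: Fixed open steel tray, 160 mm (x) x 130 mm (y), 20 mm high, walls and floor 4 mm; origin at the centre of its underside.
- cradle_center (a point): Centre of the cradle where the tube lies, 37 mm above the bench; tube along the holder's y. Two saddles 14 mm long, 38 mm either side of here, cheeks up to 40 mm high; the 60 mm between them is free beside and above the tube, down to the base plate (10 mm above the bench).
Things that resemble listed ones, but are neither listed nor needed, are in the scene too. What is shaped like the part that bears tube_center but brown or turquoise is not meant. Leave any orange look-alike of the part that bears thick_prop_center alone.

How it is judged:
On the way:
1. the thick prop stands in the slot, let go, and holds the catch open while the tube is still in the holder (value of joint catch above 0.014 m and horizontal distance between thick_prop_center and slot_floor below 0.025 m and z of thick_prop_center in the frame of slot_floor below 0.0655 m and contact force between each of the arm, the fingers and thick_prop below 0.05 N and contact force between the fingers and holder below 0.05 N and z of tube_center in the frame of holder below 0.045 m and distance of tube_center from where it was at the start of the episode below 0.015 m), for 0.2 s.
At the end, for the whole second after the job is handed in: The thick prop stands in the slot on its floor (within 25 mm of the middle, no more than 8 mm above the floor, within 0.2 rad of upright) and holds the catch at least 14 mm open; the tube lies flat on the tray's floor inside its walls (value of joint catch above 0.014 m and horizontal distance between thick_prop_center and slot_floor below 0.025 m and z of thick_prop_center in the frame of slot_floor below 0.0655 m and angle between thick_prop_center's own z axis and vertical below 0.2 rad and x of tube_center in the frame of tray between -0.07 and 0.07 m and y of tube_center in the frame of tray between -0.055 and 0.055 m and z of tube_center in the frame of tray below 0.024 m); the robot touches nothing.
It fails at once if the tube leaves the holder while the catch is not propped clear (value of joint catch below 0.01 m and distance of tube_center from where it was at the start of the episode above 0.03 m).
It fails at once if the thin prop is knocked over (angle between thin_prop_center's own z axis and vertical above 0.7 rad).
It also fails if it takes over 58 s, if anything falls off the work surface, if the arm or the gripper's body presses on something with over 40 N, if the wrist force passes 120 N, or if a joint passes its speed limit or range.

## Robot

A 7-joint arm with a two-finger parallel gripper is mounted at the origin on a cart in front of the work surface, level with it; the furniture and walls round the work are solid. World frame = base frame: x ahead of the robot, y to its left, z up, the work surface at z = 0. Lengths are in m, angles in rad, forces in N, time in s.
With the tool pointing down it reaches from about 0.35 to 0.9 m from the base axis. Payload 7.2 kg.
Tool frame: the origin (TCP) lies midway between the tips of the shut fingers; the grasp point (between the pads) lies 19 mm behind it; z points along the fingers, y is the direction in which the jaws open and shut (so a half turn about z gives the same grasp; the last joint's range is limited). The gripper opens to 85 mm and grips with 20 to 120 N. Pads are 22 mm wide; open, the fingers measure 114 mm over their backs; the gripper's body (76 mm by 85 mm) begins 54 mm behind the grasp point. The pads swing forward as they close: fully open they stand 13 mm farther back than shut.
Start: joints at [1.176, 0.411, -0.013, 1.596, 0.006, 1.134, -0.082], TCP at [0.201, -0.592, 0.195] pointing down, gripper open.
Joint ranges: [-2.95, 2.95], [-0.29, 1.99], [-1.47, 1.44], [0.14, 2.54], [-1.03, 4.17], [0.13, 1.85], [-2.86, 2.86]. Speed limits (rad/s): [2.39, 2.39, 3.01, 3.01, 3.14, 3.14, 3.14].

## Interface

Orientations are given as a unit quaternion [w, x, y, z].
In Python, from bench import telemetry, vision, robot gives the robot as it stands. The module is installed in compiled form; this text tells all that it offers.
- The arm moves only by the tool arm_command, never from a script. Its argument "commands" is one flat list of numbers, 7 for each row, row after row: the turn, a rotation vector about the tool's x, y, z in rad, then the shift along the tool's x, y, z in m, then the opening, from 0 (shut) to 1 (fully open). A call has 1 to 12 rows; each row is the pose to reach, as a shift and turn from the pose measured when the call began, along the tool's axes at that moment; what a row does not reach only later rows make up. A row lasts 1/10 s, in which the tool goes at most 50 mm and 8.59 degrees, less where a joint would pass 70% of its speed; a pose out of reach is approached as far as the arm can. A call with a gripper value outside its range is refused whole. The fingers move at their own pace and stop on an object; "newtons" is the grip in N (left out, the last holds). Time passes only in rows, so rows that repeat a pose let the fingers close. It gives the time, the measured TCP pose, the force and the opening at its end, in the units of the state.
- telemetry.read_state(): the state, without advancing time (a new reading comes with each control period).
- vision.get_image(name): name is "side" or "top"; returns (picture, depth): 400x640x3 uint8, blue, green, red; 400x640 float32, m along the optical axis (not along the pixel's ray), 0 where there is no reading.
- vision.calibration(name): a dict with "K" (3x3 intrinsics, pixels), "k1" (the pictures are not rectified: a ray, as slopes to the right and down, at radius r is drawn at 1 + k1 r^2 times it, then the intrinsics apply), "R" (3x3) and "t" (3): a world point X has camera coordinates R X + t. Camera axes: x right, y down, z forward; pixel columns grow to the right and rows downward; lengths in m; the calibration is good to about 2 mm. A picture is of the moment at which its call begins. calibration takes no time and is no camera call.
- robot.hand_in(): hands the job in, once; it reports no verdict.
The state is a dict: "time": time; "qpos": joint angles; "joint_velocities": joint speeds; "tau": joint torques, N m; "ee_pos": TCP position; "ee_rot": TCP orientation; "force": force on the tool from outside, world axes, zero at the start; "wrist_torque": the same for the moment, N m; "gripper_width": finger opening in m.
Only numpy, scipy, OpenCV 4.12 (cv2) and the standard library are available. Lean on these libraries where they do the work, as an engineer would, in place of code of your own. Each camera call takes 0.05 s, during which the arm holds its last target.

## Working session

There is one attempt and no reset: what is moved stays moved. The work goes in short steps, Python scripts to look and compute and a tool call to move; the robot and the scene stay as the last step left them, time stands still between calls to the robot, and variables do not carry over. Pictures are saved under pics/ and viewed, and the job is handed in when it is done.

Besides the shell and the picture viewer there is one more tool, called after ">>>" by a JSON object that holds its "fn" and its "kwargs". arm_command: Moves the arm, as the interface text tells. Its arguments: {"type":"object","properties":{"commands":{"type":"array"},"newtons":{"type":"number"}},"required":["commands"]}

```bash
mkdir -p pics; ls
python3 - <<'E'
from bench import telemetry, vision, robot
import cv2,numpy as np,pickle
s=telemetry.read_state();print({k:np.round(v,3) for k,v in s.items()})
for n in ["side","top"]:
    im,d=vision.get_image(n);cv2.imwrite(f"pics/{n}0.png",im);np.savez(f"pics/{n}0.npz",im=im,d=d)
    c=vision.calibration(n);print(n,c)
E
```

```text
pics
{'time': np.float64(0.0), 'qpos': array([ 1.176,  0.412, -0.013,  1.597,  0.006,  1.134, -0.082]), 'joint_velocities': array([ 0.   , -0.001, -0.001,  0.   ,  0.002, -0.001,  0.001]), 'tau': array([-0.0000e+00, -6.0063e+01,  6.8200e-01, -2.9942e+01,  1.4000e-02,
        1.1000e-02, -0.0000e+00]), 'ee_pos': array([ 0.2  , -0.591,  0.194]), 'ee_rot': array([-0.001,  0.987,  0.163, -0.   ]), 'force': array([0.553, 0.136, 0.174]), 'wrist_torque': array([ 0.035, -0.006, -0.026]), 'gripper_width': np.float64(0.086)}
side {'K': array([[484.05728137,   0.        , 325.89257396],
       [  0.        , 484.05728137, 202.13358234],
       [  0.        ,   0.        ,   1.        ]]), 'k1': -0.12989287392333385, 'R': array([[ 0.96904209, -0.2458669 , -0.02251442],
       [-0.11180669, -0.35569858, -0.92788889],
       [ 0.22012882,  0.90168065, -0.37217646]]), 't': array([-0.46530511,  0.11022081,  1.02893262])}
top {'K': array([[479.89546891,   0.        , 326.05760624],
       [  0.        , 479.89546891, 201.69295661],
       [  0.        ,   0.        ,   1.        ]]), 'k1': -0.08796956924268522, 'R': array([[ 0.02035409, -0.99977547, -0.00589237],
       [-0.99727749, -0.01988473, -0.07100845],
       [ 0.07087534,  0.00732164, -0.99745831]]), 't': array([-0.00607039,  0.50864115,  1.14153166])}
```

View pics/side0.png

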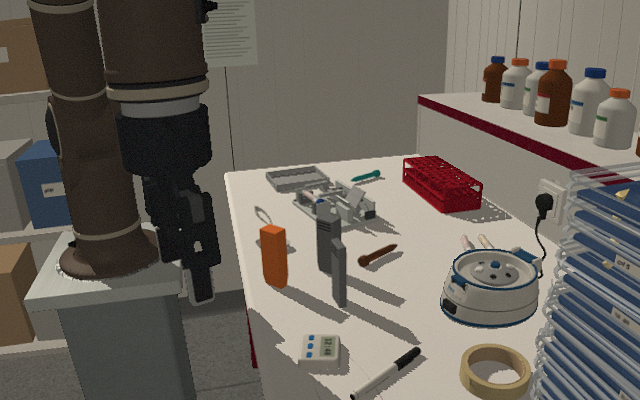

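View pics/top0.png

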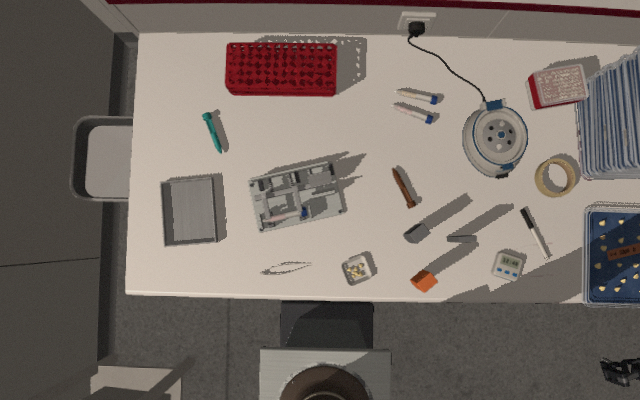

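The top view shows the holder at about (297,195), the tray at (190,210), and two grey props at (416,233) (thicker) and (461,238) (thinner). The orange look-alike is at (424,281). I'll enlarge these areas.

Run:
```python
import cv2,numpy as np
t=cv2.imread("pics/top0.png");s=cv2.imread("pics/side0.png")
cv2.imwrite("pics/c1.png",cv2.resize(t[150:245,235:360],None,fx=6,fy=6,interpolation=cv2.INTER_CUBIC))
a=cv2.resize(t[200:300,385:495],None,fx=5,fy=5,interpolation=cv2.INTER_CUBIC)
cv2.imwrite("pics/c2.png",a)
cv2.imwrite("pics/c3.png",cv2.resize(s[155:320,240:400],None,fx=3.6,fy=3.6,interpolation=cv2.INTER_CUBIC))
```

```text
(no output)
```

View pics/c1.png

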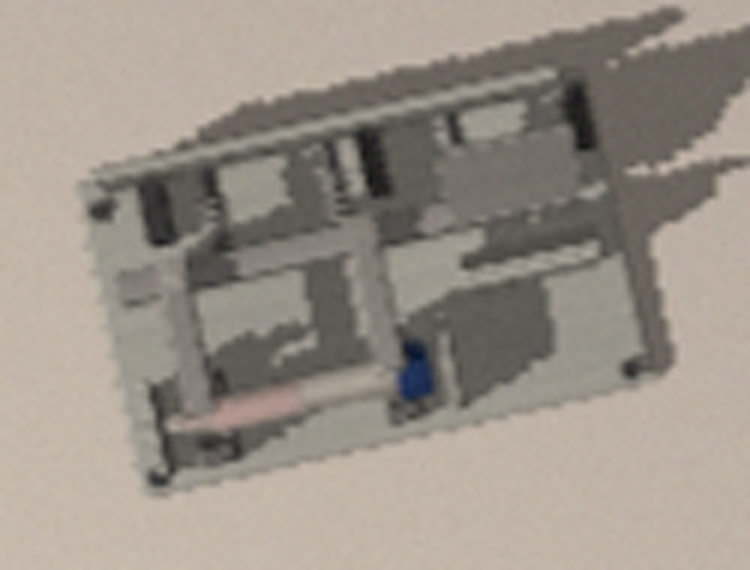

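View pics/c2.png

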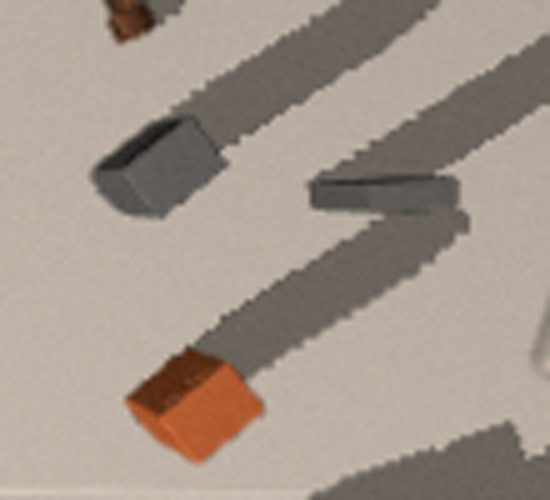

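View pics/c3.png

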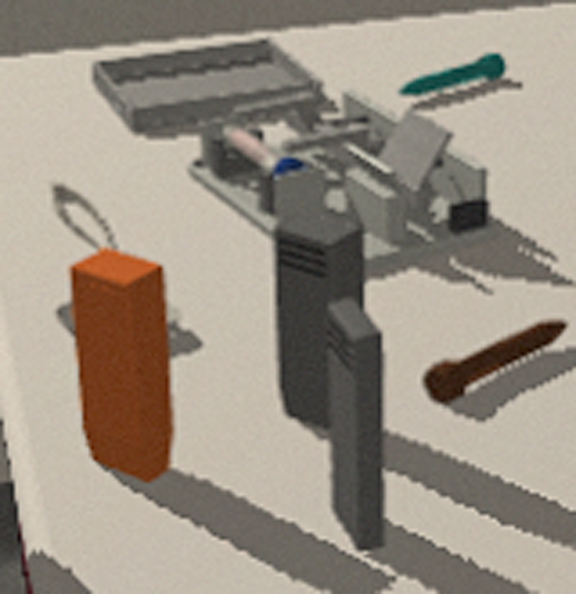

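```bash
cat > h.py <<'E'
import numpy as np,cv2
from bench import vision
def rays(n,uv):
    c=vision.calibration(n);K=c["K"];uv=np.asarray(uv,float).reshape(-1,1,2)
    p=cv2.undistortPoints(uv,K,np.array([c["k1"],0,0,0.]),None,None,None).reshape(-1,2) 
    return c,np.c_[p,np.ones(len(p))]
def cloud(n,d,u0,u1,v0,v1):
    U,V=np.meshgrid(np.arange(u0,u1),np.arange(v0,v1));uv=np.c_[U.ravel(),V.ravel()]
    c,r=rays(n,uv);z=d[uv[:,1],uv[:,0]];X=(r*z[:,None]-c["t"])@c["R"]
    X[z==0]=np.nan;return X.reshape(U.shape+(3,)),uv.reshape(U.shape+(2,))
def plane(n,uv,h):
    c,r=rays(n,uv);C=-c["R"].T@c["t"];D=r@c["R"];s=(h-C[2])/D[:,2];return C+D*s[:,None]
def pix(n,X):
    c=vision.calibration(n);X=np.asarray(X,float).reshape(-1,3)
    return cv2.projectPoints(X,cv2.Rodrigues(c["R"])[0],c["t"],c["K"],np.array([c["k1"],0,0,0.]))[0].reshape(-1,2)
E
python3 - <<'E'
from h import *
d=np.load("pics/top0.npz")["d"]
for n in("top","side"):
    c=vision.calibration(n);print(n,"C",np.round(-c["R"].T@c["t"],3))
for nm,b in dict(thick=(398,440,218,248),thin=(442,482,230,248),orange=(405,442,265,298)).items():
    X,uv=cloud("top",d,*b);z=X[...,2]
    print(nm,np.round(np.nanpercentile(z,[2,50,98]),3))
    m=z>0.105;P=X[m][:,:2];r=cv2.minAreaRect((P*1000).astype(np.float32))
    print(m.sum(),r,P.mean(0)); print(uv[m].min(0),uv[m].max(0), uv[m].mean(0), z[m].mean())
X,uv=cloud("top",d,150,350,150,250)
print("bench z",np.nanmedian(X[:10,:,2]))
E
```

```text
top C [ 0.426 -0.004  1.175]
side C [ 0.237 -1.003  0.475]
thick [-0.003  0.002  0.118]
243 ((436.89117431640625, -203.66415405273438), (29.239782333374023, 40.34005355834961), 39.1468391418457) [ 0.43662567 -0.20314283]
[409 223] [429 243] [418.95884774 232.96296296] 0.1150489610769363
thin [-0.004  0.002  0.118]
119 ((426.19903564453125, -312.0151672363281), (14.185002326965332, 40.02443313598633), 5.6576361656188965) [ 0.42619022 -0.31036025]
[458 235] [476 242] [466.92436975 238.5210084 ] 0.1148938274115005
orange [-0.004  0.002  0.118]
251 ((327.9656677246094, -222.38726806640625), (29.404403686523438, 39.763511657714844), 39.39291763305664) [ 0.32860937 -0.22135069]
[416 272] [437 292] [426.65338645 282.25498008] 0.11485993699523481
bench z 0.0006744715523187832
```

Thick prop confirmed: the piece at (419,233) has a grey top face of 29x40 mm. The thin one at (467,238) is 14x40 mm, and the one at (427,282) is orange and not wanted. Next is the holder frame.

Run:
```python
from h import *
d=np.load("pics/top0.npz")["d"];im=cv2.imread("pics/top0.png")
cor=[(249.7,180.8),(260,232),(345,212.5),(330.3,162)]
P=plane("top",cor,0.01)[:,:2];print(np.round(P,4),[round(float(np.linalg.norm(P[i]-P[(i+1)%4])),4) for i in range(4)])
X,uv=cloud("top",d,238,362,150,245);z=X[...,2]
m=(z>0.006).astype(np.uint8)
m=cv2.morphologyEx(m,cv2.MORPH_OPEN,np.ones((3,3)))
k,l,st,_=cv2.connectedComponentsWithStats(m);i=1+st[1:,4].argmax();mm=(l==i)
r=cv2.minAreaRect((X[mm][:,:2]*1000).astype(np.float32));print(r,np.round(cv2.boxPoints(r)))
m2=mm&(z<0.014); r2=cv2.minAreaRect((X[m2][:,:2]*1000).astype(np.float32));print(r2)
# height map in plate frame
c=np.array(r2[0])/1000; print(c)
X,uv=cloud("top",d,150,230,165,255);z=X[...,2]
m=(z>0.012); r=cv2.minAreaRect((X[m][:,:2]*1000).astype(np.float32));print("tray",r,np.nanmedian(z[30:60,30:50]))
```

```text
[[ 0.5568  0.1922]
 [ 0.4322  0.1632]
 [ 0.4838 -0.0423]
 [ 0.6069 -0.0042]] [0.1279, 0.2119, 0.1288, 0.2027]
((519.9306030273438, 79.12725830078125), (131.1864776611328, 214.10006713867188), 13.941040992736816) [[430. 167.]
 [482. -41.]
 [609.  -9.]
 [558. 199.]]
((519.9306030273438, 79.12725830078125), (131.1864776611328, 214.10006713867188), 13.941040992736816)
[0.5199306  0.07912726]
tray ((478.558837890625, 341.9658203125), (161.79624938964844, 133.26083374023438), 6.4121294021606445) 0.004591547648113846
```

Run:
```python
from h import *
im=cv2.imread("pics/top0.png");d=np.load("pics/top0.npz")["d"]
X,uv=cloud("top",d,230,365,145,250)
c=np.array([.5199,.0791]);a=np.radians(13.94);R=np.array([[np.cos(a),np.sin(a)],[-np.sin(a),np.cos(a)]])
L=(X[...,:2]-c)@R.T*1000;z=X[...,2]*1000
# height map grid 2mm, x rows
g=np.full((70,116),np.nan)
from scipy.interpolate import griddata
ok=np.isfinite(z)
gx,gy=np.meshgrid(np.arange(-70,72,4),np.arange(-112,114,8),indexing='ij')
g=griddata(L[ok],z[ok],(gx,gy),method='nearest')
print("x\\y ",*["%4d"%v for v in gy[0]])
for i in range(len(gx)):print("%4d "%gx[i,0],*["%4d"%v for v in g[i]])
# blue cap & tube points
hsv=cv2.cvtColor(im[145:250,230:365],cv2.COLOR_BGR2HSV)
b=(hsv[...,0]>100)&(hsv[...,0]<130)&(hsv[...,1]>120)
print("blue",b.sum(),np.nanmean(L[b],0),np.nanmax(z[b]))
p=((hsv[...,0]<8)|(hsv[...,0]>172))&(hsv[...,1]>35)
print("pink",p.sum(),np.nanmean(L[p],0),np.nanpercentile(z[p],[10,50,90]))
# rectified colour at plate for view
```

```text
x\y  -112 -104  -96  -88  -80  -72  -64  -56  -48  -40  -32  -24  -16   -8    0    8   16   24   32   40   48   56   64   72   80   88   96  104  112
 -70     1    0    4   -1    1    0    3   -1    3    2    0   -2    2    1    1   -1    0    1    0    1    5    4    0    0    0    5   -3   -5    1
 -66     3    3   11    2   -3   -2    7   -2   -2   11    5    3    3   -1    1    0    0    9   -5    0   11    2    0    0    7    4    0    2   -1
 -62     0    8   11    7    9    7    7   10   14   10    6   10   11   12   11    8    9   10    5   12   10   10    9   12   11    3   13   10    0
 -58     0    8   11    9   12    8    7    9   11    9    6   11   12   37   40   10    7    9   10    8    9   11    9   38    9   13   11   11    1
 -54     2   10   11    9    9   12   10   11   12   11   11   10   12   43   39    9   10    8    9    8   12   12   37   41   11    4   37   10   -2
 -50     2    8   12   11    9    8   12    8    7   12    8   13   39   26   23   10   10    9   10   13    7    8   29   28   10   10   13    9    4
 -46     0   11   12   10   10    5   10    
[... 3913 characters left out ...]
  28    9   31   28   25   11   14   31   21   34   12   12   20   15   13   10    8   35   29   42   15    5    9    0
  62     0   10   12   47   48   51   45   48   53   46   46   47   51   46   48   44   49   46   45   48   49   49   46   46   45   53   48    6    1
  66     0    9    9   43   50   48   48   50   53   47   50   50   51   46   46   48   49   46   46   48   47   44   51   44   46   49   46   11    0
  70    -1    1    0    1    1    1    0    0    4    1    1    0    0    0    1    0    1   -2    0    2    3    3   -1    0    0    0    0   -1    2
blue 29 [-43.16669839 -13.27110371] 50.57047913338403
pink 33 [-38.91426697  51.95560296] [40.52142126 44.67658886 46.1110979 ]
```

```bash
cat >> h.py <<'E'
HC=np.array([.5199,.0791]);HA=np.radians(13.94);HR=np.array([[np.cos(HA),np.sin(HA)],[-np.sin(HA),np.cos(HA)]])
def toL(X): 
    return np.concatenate([(X[...,:2]-HC)@HR.T*1000,X[...,2:3]*1000],-1)
E
python3 - <<'E'
from h import *
d=np.load("pics/top0.npz")["d"];im=cv2.imread("pics/top0.png")
X,uv=cloud("top",d,230,365,145,250);L=toL(X);x,y,z=L[...,0],L[...,1],L[...,2]
lip=(y>-86)&(y<-50)&(z>47)&(z<77)&(x>8)&(x<36)
p=np.polyfit(z[lip],x[lip],1);print("lip n",lip.sum(),"x@44,60,79",np.polyval(p,[44,60,79]),"spec 15,26,39")
lm=(z>50)&(x>12)&(x<40)&(y<-30);print("lip y ext",np.percentile(y[lm],[1,99]))
po=(y>-94)&(y<-46)&(z>46)&(x<3)&(x>-16);p=np.polyfit(z[po],x[po],1);print("post",po.sum(),np.polyval(p,[44,50,61]))
pm=(z>44)&(x<0)&(x>-16)&(y<-30);print("post y",np.percentile(y[pm],[1,99]),"x",np.percentile(x[pm],[1,99]))
f=(z>51)&(x>-40)&(x<8)&(y>-30);
for s in (f&(y<30),f&(y>30)):print("finger y",np.percentile(y[s],[2,50,98]),"x",np.percentile(x[s],[1,99]))
b=(z>36)&(z<50)&(y>10)&(y<55)&(x>0)&(x<30);print("bar x",np.percentile(x[b],[3,97]))
t=(z>36)&(z<53)&(y>8)&(y<56)&(x<-20);print("tube x",np.percentile(x[t],[3,50,97]),"z",np.percentile(z[t],[50,90]));
pp=np.polyfit(y[t],x[t],1);print("axis slope",pp)
t=(z>28)&(z<53)&(abs(x+42)<6);print("tube y",np.percentile(y[t],[0,1,2,98,99,100]))
print(np.sort(y[t])[:8],np.sort(y[t])[-12:])
E
```

```text
lip n 159 x@44,60,79 [ 8.75406159 20.13602545 33.65210754] spec 15,26,39
lip y ext [-94.43971344 -41.86674678]
post 95 [-2.63216466 -4.7457509  -8.620659  ]
post y [-95.45660151 -41.20026349] x [-13.69247155  -1.0328881 ]
finger y [-11.95205583  -6.17038165  -0.26363198] x [-39.07633982   7.26844047]
finger y [64.10012228 69.82782163 75.88661528] x [-39.26752226   7.72855968]
bar x [ 9.80013482 27.69753921]
tube x [-47.48541657 -40.83526195 -33.39842935] z [43.29597214 46.75864363]
axis slope [-3.20637676e-03 -4.05764600e+01]
tube y [-29.53693295 -28.76448515 -27.65886882  91.02256676  92.19474621
  93.19693597]
[-29.53693295 -29.4789844  -28.93304821 -28.38929639 -27.97960356
 -27.46228946 -27.11251126 -26.5832181 ] [89.48299573 89.50099697 89.57138328 89.88276718 90.18651992 90.93836266
 91.01968436 91.02726963 91.73161313 92.40282049 93.05430351 93.19693597]
```

```bash
cat >> h.py <<'E'
from scipy.spatial.transform import Rotation as Ro
from bench import telemetry
def go(x,y,z,psi):
    """numbers for a move: tool down, tool x at psi deg"""
    s=telemetry.read_state();w,a,b,c=s["ee_rot"];R0=Ro.from_quat([a,b,c,w])
    p=np.radians(psi);Rt=Ro.from_matrix(np.array([[np.cos(p),np.sin(p),0],[np.sin(p),-np.cos(p),0],[0,0,-1]]))
    rv=(R0.inv()*Rt).as_rotvec();sh=R0.inv().apply(np.array([x,y,z])-s["ee_pos"])
    print("t",round(float(s["time"]),2),"pos",np.round(s["ee_pos"],4),"psi",round(float(np.degrees(np.arctan2(R0.as_matrix()[1,0],R0.as_matrix()[0,0]))),2),"F",np.round(s["force"],1),"w",round(float(s["gripper_width"]),4),"q",np.round(s["qpos"],2))
    print("cmd",np.round(rv,3),np.round(sh,4))
E
python3 -c "
from h import *
go(.4368,-.2035,.195,129.15)"
```

```text
t 0.1 pos [ 0.2005 -0.5914  0.1942] psi 18.73 F [-0.4  0.4  0.2] w 0.0852 q [ 1.18  0.41 -0.01  1.6   0.01  1.13 -0.08]
cmd [-1.000e-03 -1.000e-03 -1.927e+00] [ 0.3484 -0.2915 -0.0004]
```

>>> {"fn": "arm_command", "kwargs": {"commands": [0,0,-1.927,0.348,-0.2915,0,1,0,0,-1.927,0.348,-0.2915,0,1,0,0,-1.927,0.348,-0.2915,0,1,0,0,-1.927,0.348,-0.2915,0,1,0,0,-1.927,0.348,-0.2915,0,1,0,0,-1.927,0.348,-0.2915,0,1,0,0,-1.927,0.348,-0.2915,0,1,0,0,-1.927,0.348,-0.2915,0,1,0,0,-1.927,0.348,-0.2915,0,1,0,0,-1.927,0.348,-0.2915,0,1,0,0,-1.927,0.348,-0.2915,0,1,0,0,-1.927,0.348,-0.2915,0,1]}}

```text
time: 1.3
ee_pos: [0.4365, -0.2029, 0.1944]
ee_rot: [-0.001, 0.483, 0.876, 0.0]
force: [-0.0, -0.4, -0.3]
gripper_width: 0.0854
```

```bash
python3 -c "
from h import *
go(.4368,-.2035,.195,129.15)"
```

```text
t 1.3 pos [ 0.4365 -0.2029  0.1944] psi 122.3 F [-0.  -0.4 -0.3] w 0.0854 q [ 0.81  0.21 -0.54  1.9   0.12  1.06  0.78]
cmd [ 0.    -0.002 -0.12 ] [-0.0007 -0.     -0.0006]
```

>>> {"fn": "arm_command", "kwargs": {"commands": [0,-0.002,-0.12,-0.0007,0,0,1,0,-0.002,-0.12,-0.0007,0,0,1,0,-0.002,-0.12,-0.0007,0,0.03,1,0,-0.002,-0.12,-0.0007,0,0.055,1,0,-0.002,-0.12,-0.0007,0,0.075,1]}}

```text
time: 1.8
ee_pos: [0.4361, -0.2034, 0.118]
ee_rot: [-0.0, 0.431, 0.902, -0.0]
force: [-0.6, -0.1, 1.0]
gripper_width: 0.0858
```

Run:
```python
from h import *
im,d=vision.get_image("side");cv2.imwrite("pics/s1.png",cv2.resize(im[120:330,200:440],None,fx=3,fy=2.8))
go(.4368,-.2035,.087,129.15)
```

```text
t 1.85 pos [ 0.4344 -0.2027  0.1153] psi 128.92 F [-1.1 -0.  -1.5] w 0.0854 q [ 0.79  0.31 -0.54  2.    0.2   0.89  0.82]
cmd [-0.002 -0.005 -0.004] [-0.0022  0.0015  0.0283]
```

View pics/s1.png

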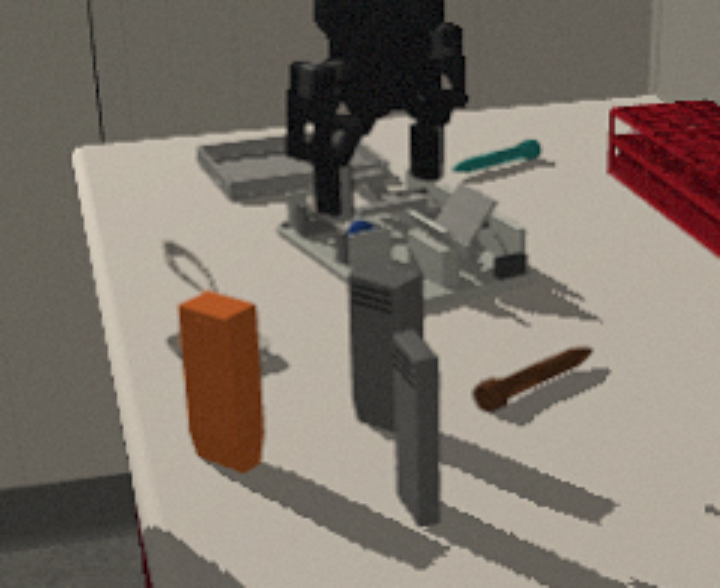

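The crop shows the open fingers straddling the thick prop from above (crop about (330,190) and (425,160)), with the thin and orange ones clear. I'm going down and closing.

>>> {"fn": "arm_command", "kwargs": {"commands": [-0.002,-0.005,-0.004,-0.002,0.0015,0.015,1,-0.002,-0.005,-0.004,-0.002,0.0015,0.028,1,-0.002,-0.005,-0.004,-0.002,0.0015,0.028,1,-0.002,-0.005,-0.004,-0.002,0.0015,0.028,0,-0.002,-0.005,-0.004,-0.002,0.0015,0.028,0,-0.002,-0.005,-0.004,-0.002,0.0015,0.028,0,-0.002,-0.005,-0.004,-0.002,0.0015,0.028,0,-0.002,-0.005,-0.004,-0.002,0.0015,0.028,0,-0.002,-0.005,-0.004,-0.002,0.0015,0.028,0,-0.002,-0.005,-0.004,-0.002,0.0015,0.028,0], "newtons": 60}}

```text
time: 2.85
ee_pos: [0.4367, -0.2034, 0.0874]
ee_rot: [0.0, 0.429, 0.903, -0.0]
force: [-0.5, -0.6, -0.4]
gripper_width: 0.0003
```

```bash
python3 -c "
from h import *
go(.4368,-.2035,.087,129.15)"
```

```text
t 2.85 pos [ 0.4367 -0.2034  0.0874] psi 129.15 F [-0.5 -0.6 -0.4] w 0.0003 q [ 0.77  0.35 -0.53  2.02  0.24  0.82  0.79]
cmd [-0.     0.001 -0.   ] [-0.0002 -0.      0.0004]
```

The fingers closed on nothing, so I need to look.

Run:
```python
from h import *
im,d=vision.get_image("side");cv2.imwrite("pics/s2.png",cv2.resize(im[100:330,200:440],None,fx=3,fy=2.6))
im,d=vision.get_image("top");cv2.imwrite("pics/t2.png",cv2.resize(im[180:300,360:500],None,fx=5,fy=5));np.savez("pics/t2.npz",im=im,d=d)
print(pix("side",[[.4367,-.2034,.0874],[.4367,-.2034,.115],[.4367,-.2034,0]]),pix("top",[.4367,-.2034,.0874]))
```

```text
[[329.04169812 230.1522013 ]
 [328.74410625 216.69168994]
 [329.93512052 270.70336455]] [[416.79655065 233.00522702]]
```

View pics/s2.png

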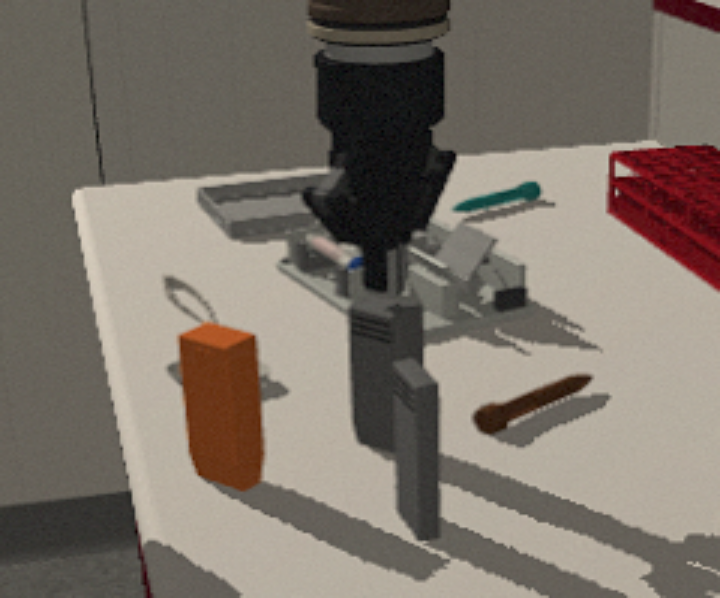

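View pics/t2.png

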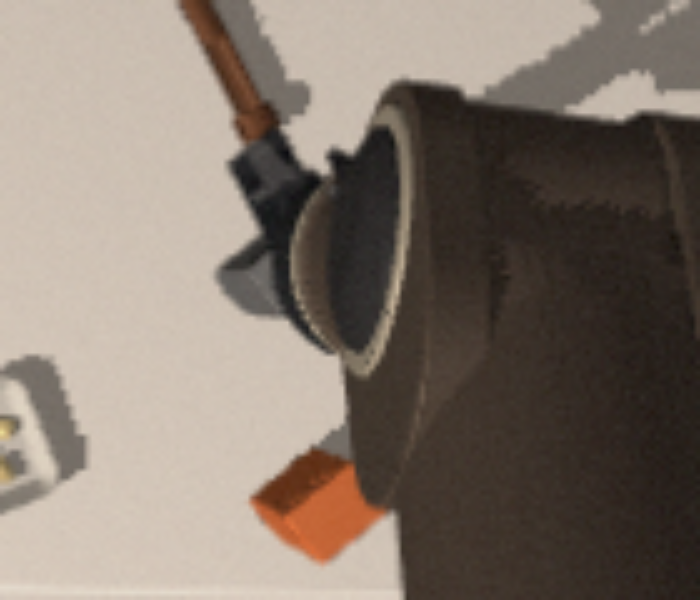

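Run:
```python
from h import *
im,d=vision.get_image("side");np.savez("pics/s2.npz",im=im,d=d)
X,uv=cloud("side",d,298,355,110,275)
for v in range(155,275,4):
    r=X[v-110];g=im[v,298:355].astype(int)
    print(v,[(298+i,*np.round(r[i]*1000).astype(int).tolist()) for i in range(4,57,8)])
```

```text
155 [(302, 602, 891, -85), (310, 401, -222, 243), (318, 413, -234, 245), (326, 430, -222, 240), (334, 447, -209, 235), (342, 468, -189, 227), (350, 812, 901, -108)]
159 [(302, 603, 897, -104), (310, 400, -226, 236), (318, 413, -232, 237), (326, 430, -221, 232), (334, 448, -207, 226), (342, 468, -188, 219), (350, 486, -177, 214)]
163 [(302, 602, 896, -121), (310, 400, -225, 229), (318, 412, -236, 231), (326, 428, -225, 226), (334, 447, -208, 220), (342, 470, -179, 209), (350, 487, -175, 206)]
167 [(302, 508, 411, 18), (310, 399, -228, 223), (318, 412, -235, 224), (326, 429, -223, 218), (334, 447, -208, 212), (342, 470, -181, 202), (350, 667, 421, -1)]
171 [(302, 507, 408, 6), (310, 397, -240, 220), (318, 413, -231, 215), (326, 429, -223, 211), (334, 447, -207, 204), (342, 468, -186, 196), (350, 656, 383, -2)]
175 [(302, 383, -237, 213), (310, 395, -248, 215), (318, 415, -221, 204), (326, 429, -222, 203), (334, 446, -213, 199), (342, 466, -193, 190), (350, 644, 346, -2)]
179 [(302, 384, -232, 204), (310, 394, -249, 209), (318, 417, -208, 192), (326, 429, -222, 196), (334, 446, -210, 19
[... 2914 characters left out ...]
5, 42), (334, 417, -311, 93), (342, 426, -330, 101), (350, 494, -149, -2)]
259 [(302, 395, -134, -4), (310, 410, -142, -2), (318, 414, -201, 28), (326, 426, -218, 35), (334, 418, -310, 85), (342, 425, -331, 95), (350, 489, -165, -2)]
263 [(302, 390, -159, 1), (310, 406, -163, 1), (318, 414, -199, 18), (326, 426, -216, 25), (334, 417, -310, 77), (342, 426, -330, 86), (350, 483, -185, 0)]
267 [(302, 387, -176, 2), (310, 402, -180, 1), (318, 416, -192, 5), (326, 428, -208, 12), (334, 417, -310, 69), (342, 425, -331, 80), (350, 478, -201, 0)]
271 [(302, 384, -189, 0), (310, 400, -191, -1), (318, 414, -198, 0), (326, 428, -207, 3), (334, 417, -309, 61), (342, 426, -330, 71), (350, 474, -214, -1)]
```

Run:
```python
from h import *
print(pix("side",[[.2005,-.5914,.1942],[.2005,-.5914,.2072],[.2005,-.5914,.234]]))
s=telemetry.read_state();print(s["ee_pos"],s["time"])
z=np.load("pics/side0.npz");d=z["d"]
X,uv=cloud("side",d,140,225,150,310);m=(X[...,1]<-.5)&(X[...,1]>-.7)
zz=X[...,2]
for v in range(250,310,4):
    r=X[v-150];k=(r[:,1]<-.45);print(v,[(140+i,*np.round(r[i]*1000).astype(int).tolist()) for i in np.where(k)[0][::6]])
```

```text
[[193.78508824 322.03326055]
 [191.93855397 311.03246673]
 [188.06151775 287.47856741]]
[ 0.43667404 -0.20330955  0.08728999] 3.0
250 [(np.int64(158), 173, -549, 256), (np.int64(164), 180, -553, 258), (np.int64(170), 185, -553, 257), (np.int64(176), 191, -550, 255), (np.int64(182), 205, -642, 299), (np.int64(188), 211, -661, 307), (np.int64(194), 216, -663, 308), (np.int64(207), 225, -642, 296), (np.int64(213), 230, -655, 302), (np.int64(219), 234, -657, 302)]
254 [(np.int64(159), 174, -550, 252), (np.int64(165), 180, -555, 254), (np.int64(171), 186, -552, 252), (np.int64(177), 191, -547, 249), (np.int64(183), 205, -644, 296), (np.int64(189), 212, -664, 306), (np.int64(195), 216, -665, 305), (np.int64(201), 220, -656, 300), (np.int64(207), 225, -657, 300), (np.int64(213), 229, -656, 299), (np.int64(219), 234, -656, 298)]
258 [(np.int64(160), 174, -552, 249), (np.int64(166), 180, -551, 248), (np.int64(172), 186, -551, 247), (np.int64(178), 192, -550, 246), (np.int64(184), 206, -648, 294), (np.int64(190), 212, -665, 302), (np.int64(196), 216, -660, 299), (np.int64(202), 221, -659, 298)
[... 1374 characters left out ...]
24, -643, 262)]
290 [(np.int64(188), 204, -638, 259), (np.int64(194), 209, -642, 261), (np.int64(200), 215, -646, 262), (np.int64(206), 219, -643, 259), (np.int64(212), 224, -643, 259)]
294 [(np.int64(188), 204, -636, 254), (np.int64(194), 209, -641, 256), (np.int64(200), 214, -644, 257), (np.int64(206), 219, -642, 255), (np.int64(212), 224, -642, 254)]
298 [(np.int64(189), 204, -638, 251), (np.int64(195), 209, -642, 252), (np.int64(201), 214, -645, 254), (np.int64(207), 219, -641, 250), (np.int64(213), 224, -635, 246)]
302 [(np.int64(190), 204, -638, 247), (np.int64(196), 209, -640, 247), (np.int64(202), 214, -638, 245), (np.int64(208), 219, -637, 244)]
306 [(np.int64(194), 207, -641, 244)]
```

Run:
```python
from h import *
z=np.load("pics/s2.npz");d=z["d"];im=z["im"]
X,uv=cloud("side",d,316,346,204,222)
for v in range(207,219):
    print(v,[(316+i,*np.round(X[v-204,i]*1000).astype(int).tolist()) for i in range(4,28,3)])
cv2.imwrite("pics/s2z.png",cv2.resize(im[180:240,300:360],None,fx=9,fy=9,interpolation=cv2.INTER_NEAREST))
```

```text
207 [(320, 477, 41, 33), (323, 425, -208, 138), (326, 429, -217, 141), (329, 435, -214, 139), (332, 441, -214, 138), (335, 527, 90, 7), (338, 517, 27, 34), (341, 520, 8, 41)]
208 [(320, 477, 41, 30), (323, 425, -209, 136), (326, 429, -217, 139), (329, 435, -212, 136), (332, 441, -211, 135), (335, 525, 82, 8), (338, 516, 22, 33), (341, 520, 10, 37)]
209 [(320, 477, 43, 27), (323, 425, -209, 134), (326, 429, -215, 136), (329, 435, -213, 134), (332, 441, -213, 134), (335, 523, 74, 9), (338, 518, 28, 28), (341, 520, 10, 35)]
210 [(320, 477, 44, 24), (323, 424, -214, 134), (326, 429, -217, 135), (329, 435, -214, 133), (332, 440, -215, 133), (335, 521, 66, 10), (338, 516, 23, 27), (341, 521, 13, 31)]
211 [(320, 477, 43, 22), (323, 424, -211, 131), (326, 429, -216, 133), (329, 435, -213, 131), (332, -9223372036854775808, -9223372036854775808, -9223372036854775808), (335, 520, 64, 8), (338, 517, 26, 24), (341, 520, 9, 30)]
212 [(320, 476, 40, 21), (323, 426, -204, 126), (326, 429, -214, 130), (329, 435, -215, 129), (332, 441, -213, 128), (335, 518, 56, 9), (338, 516, 23, 22), (341, 520, 11, 
[... 432 characters left out ...]
34, -215, 123), (332, 506, 40, 9), (335, 513, 38, 9), (338, 516, 24, 14), (341, 520, 11, 19)]
216 [(320, 423, -192, 114), (323, 429, -192, 112), (326, 434, -195, 113), (329, 438, -199, 114), (332, 444, -200, 114), (335, 510, 29, 10), (338, 517, 24, 11), (341, 520, 11, 17)]
217 [(320, 421, -197, 114), (323, 427, -199, 114), (326, 432, -200, 113), (329, 437, -202, 114), (332, 443, -203, 113), (335, 449, -203, 113), (338, 516, 24, 9), (341, 520, 9, 15)]
218 [(320, 421, -200, 113), (323, 425, -205, 114), (326, 431, -204, 113), (329, 436, -207, 114), (332, 442, -208, 114), (335, 447, -209, 113), (338, 452, -211, 113), (341, 521, 12, 11)]<stdin>:5: RuntimeWarning: invalid value encountered in cast
```

View pics/s2z.png

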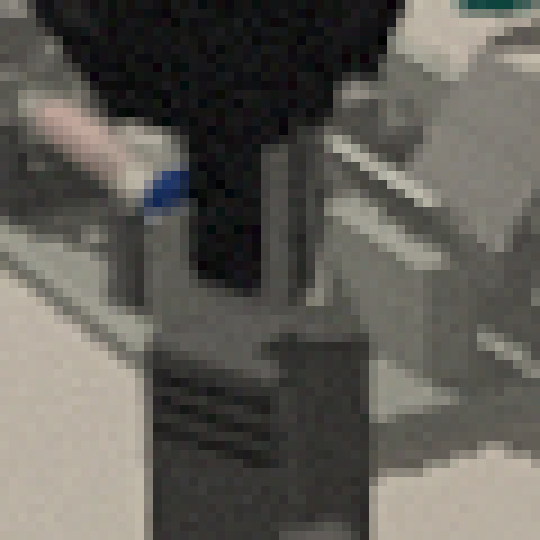

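The side crop shows the shut tips at pixel (326,214), z about 0.123, just above the prop's top (0.114). The reported TCP z was 0.087. So the true tips sit about 36 mm higher than reported, and the start picture gives the same 36 mm, while x and y agree. The prop is unmoved. I'll correct z by -36 mm, open and go down.

>>> {"fn": "arm_command", "kwargs": {"commands": [0,0,0,0,0,0,1,0,0,0,0,0,0,1,0,0,0,0,0,0,1,0,0,0,0,0,0,1,0,0,0,0,0,0,1,0,0,0,0,0,0,1,0,0,0,0,0,0,1,0,0,0,0,0,0.015,1,0,0,0,0,0,0.026,1,0,0,0,0,0,0.036,1,0,0,0,0,0,0.036,1]}}

```text
time: 4.1
ee_pos: [0.4357, -0.2029, 0.0499]
ee_rot: [-0.001, 0.429, 0.903, -0.0]
force: [0.4, 0.1, -0.9]
gripper_width: 0.0854
```

Run:
```python
from h import *
im,d=vision.get_image("side");cv2.imwrite("pics/s3.png",cv2.resize(im[150:290,260:400],None,fx=4.2,fy=4.2))
go(.4368,-.2035,.051,129.15)
```

```text
t 4.15 pos [ 0.4362 -0.203   0.0506] psi 129.17 F [ 0.1 -0.3  0. ] w 0.0856 q [ 0.75  0.41 -0.5   2.06  0.29  0.75  0.75]
cmd [-0.001 -0.001  0.   ] [-0.0008  0.0002 -0.0004]
```

View pics/s3.png

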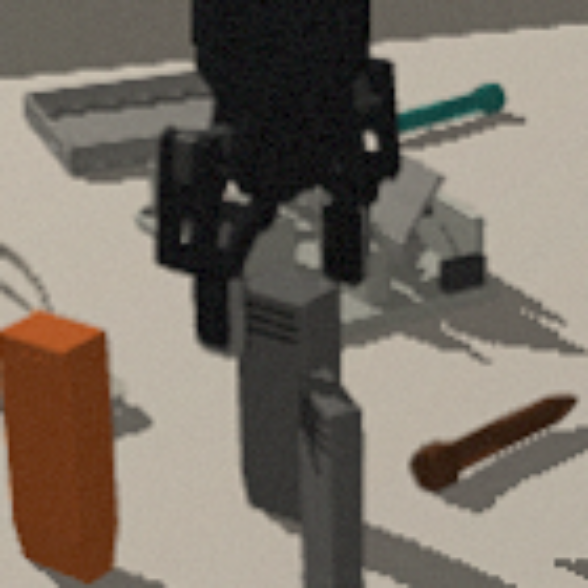

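The fingers now straddle the thick prop's top (left tip at crop (215,345), right at (345,275)). Closing.

>>> {"fn": "arm_command", "kwargs": {"commands": [0,0,0,-0.0005,0,0,0,0,0,0,-0.0005,0,0,0,0,0,0,-0.0005,0,0,0,0,0,0,-0.0005,0,0,0,0,0,0,-0.0005,0,0,0,0,0,0,-0.0005,0,0,0,0,0,0,-0.0005,0,0,0], "newtons": 70}}

```text
time: 4.85
ee_pos: [0.437, -0.2037, 0.0511]
ee_rot: [-0.0, 0.429, 0.903, -0.0]
force: [-0.3, -0.7, 5.4]
gripper_width: 0.0271
```

Run:
```python
from h import *
go(.4368,-.2035,.16,129.15)
```

```text
t 4.85 pos [ 0.437  -0.2037  0.0511] psi 129.16 F [-0.3 -0.7  5.4] w 0.0271 q [ 0.75  0.41 -0.5   2.05  0.29  0.75  0.75]
cmd [-0. -0.  0.] [ 3.000e-04 -1.000e-04 -1.089e-01]
```

>>> {"fn": "arm_command", "kwargs": {"commands": [0,0,0,0,0,-0.04,0,0,0,0,0,0,-0.08,0,0,0,0,0,0,-0.12,0,0,0,0,0,0,-0.12,0,0,0,0,0,0,-0.12,0]}}

```text
time: 5.35
ee_pos: [0.437, -0.2039, 0.1714]
ee_rot: [0.0, 0.429, 0.903, -0.0]
force: [-0.8, -0.6, -2.1]
gripper_width: 0.0269
```

Run:
```python
from h import *
go(.550,.0165,.17,103.94)
```

```text
t 5.35 pos [ 0.437  -0.2039  0.1714] psi 129.14 F [-0.8 -0.6 -2.1] w 0.0269 q [ 0.82  0.24 -0.56  1.93  0.15  1.01  0.87]
cmd [0.    0.001 0.44 ] [0.0996 0.2267 0.0012]
```

>>> {"fn": "arm_command", "kwargs": {"commands": [0,0,0.11,0.017,0.038,0,0,0,0,0.22,0.033,0.076,0,0,0,0,0.33,0.05,0.114,0,0,0,0,0.44,0.067,0.152,0,0,0,0,0.44,0.083,0.19,0,0,0,0,0.44,0.0996,0.2267,0.001,0,0,0,0.44,0.0996,0.2267,0.001,0,0,0,0.44,0.0996,0.2267,0.001,0]}}

```text
time: 6.15
ee_pos: [0.5487, 0.0175, 0.1679]
ee_rot: [-0.001, 0.615, 0.789, -0.001]
force: [1.2, -0.7, -1.2]
gripper_width: 0.027
```

Run:
```python
from h import *
im,d=vision.get_image("side");cv2.imwrite("pics/s4.png",cv2.resize(im[100:250,260:420],None,fx=5,fy=4));np.savez("pics/s4.npz",im=im,d=d)
im2,d2=vision.get_image("top");cv2.imwrite("pics/t4.png",cv2.resize(im2[130:250,230:370],None,fx=5,fy=5));np.savez("pics/t4.npz",im=im2,d=d2)
go(.550,.0165,.17,103.94)
```

```text
t 6.25 pos [0.5488 0.0153 0.1686] psi 103.88 F [-0.1 -0.2 -1.6] w 0.0271 q [ 0.34  0.37 -0.58  1.78  0.23  1.06 -0.08]
cmd [-0.003  0.001 -0.001] [ 0.0009  0.0015 -0.0014]
```

View pics/s4.png

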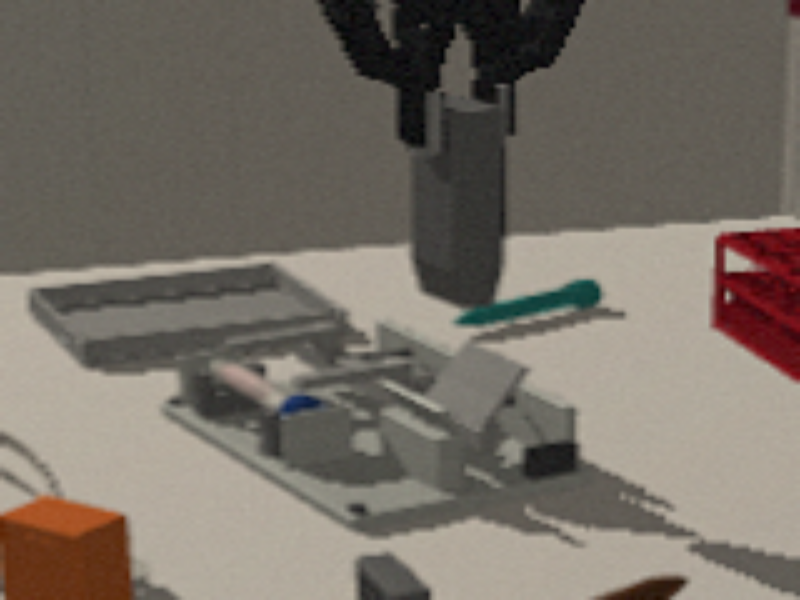

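View pics/t4.png

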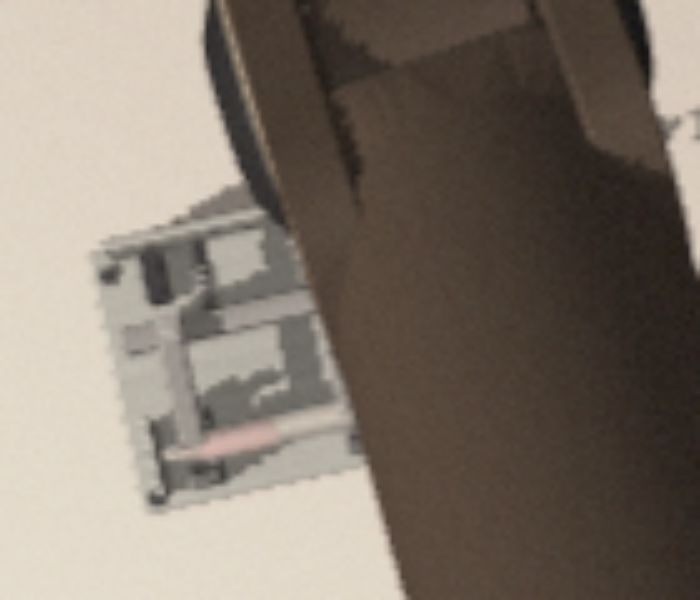

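Run:
```python
from h import *
d=np.load("pics/s4.npz")["d"]
X,uv=cloud("side",d,335,368,125,180);L=toL(X)
for v in range(134,178,3):
    r=L[v-125];k=np.where(np.isfinite(r[:,0])&(abs(r[:,1])<130)&(r[:,2]>90))[0]
    if len(k)<3: continue
    f=r[k]; print(v,"x %.1f..%.1f"%(f[:,0].min(),f[:,0].max()),"yfront %.1f"%np.percentile(f[:,1],10),"z %.0f..%.0f"%(f[:,2].min(),f[:,2].max()), "u",335+k[0],335+k[-1])
```

```text
134 x -16.1..23.3 yfront -87.8 z 214..218 u 339 360
137 x -9.1..24.5 yfront -87.1 z 204..210 u 341 360
140 x -3.2..23.6 yfront -86.8 z 196..204 u 342 360
143 x -3.2..24.5 yfront -87.2 z 189..197 u 342 360
146 x -3.6..24.1 yfront -86.8 z 183..190 u 342 360
149 x -3.5..21.6 yfront -88.4 z 174..183 u 342 360
152 x -4.6..24.3 yfront -87.4 z 168..177 u 342 360
155 x -4.2..23.6 yfront -87.1 z 160..169 u 342 360
158 x -4.9..24.1 yfront -87.8 z 154..163 u 342 360
161 x -4.8..24.9 yfront -86.5 z 147..155 u 342 360
164 x -4.4..19.9 yfront -87.5 z 139..148 u 342 359
167 x -3.6..22.3 yfront -86.3 z 129..141 u 342 359
170 x -2.0..21.8 yfront -85.6 z 123..134 u 343 359
173 x -1.3..18.2 yfront -86.4 z 116..126 u 344 358
176 x 3.1..17.1 yfront -85.6 z 116..118 u 350 357
```

Run:
```python
from h import *
d=np.load("pics/s4.npz")["d"];im=np.load("pics/s4.npz")["im"]
X,uv=cloud("side",d,320,385,180,240);L=toL(X)
x,y,z=L[...,0],L[...,1],L[...,2]
for v in range(196,226,2):
    r=L[v-180]
    k=np.where((r[:,1]<-90)&(r[:,1]>-106)&(r[:,2]>13)&(r[:,0]<12))[0]
    if len(k):print(v,"post end face x %.1f..%.1f y %.1f z %.0f u %d..%d"%(r[k,0].min(),r[k,0].max(),np.median(r[k,1]),np.median(r[k,2]),320+k[0],320+k[-1]))
lip=(y>-86)&(y<-50)&(z>47)&(z<77)&(x>0)&(x<40)
p=np.polyfit(z[lip],x[lip],1);print("lip",lip.sum(),np.polyval(p,[44,60,79]))
pl=(z>6)&(z<14);print("plate",x[pl].max(),x[pl].min(),np.percentile(y[pl],[1]))
cv2.imwrite("pics/s4z.png",cv2.resize(im[175:235,320:400],None,fx=10,fy=10,interpolation=cv2.INTER_CUBIC))
```

```text
202 post end face x -13.7..-13.7 y -90.8 z 60 u 347..347
204 post end face x -14.2..11.9 y -92.3 z 55 u 347..357
206 post end face x -9.9..7.9 y -93.1 z 48 u 349..356
208 post end face x -8.0..9.3 y -92.7 z 44 u 349..356
210 post end face x -17.2..11.4 y -92.7 z 39 u 346..357
212 post end face x -16.5..10.7 y -93.0 z 35 u 346..356
214 post end face x -16.5..-4.5 y -92.5 z 30 u 346..351
216 post end face x -17.2..-4.1 y -92.7 z 25 u 346..351
218 post end face x -13.8..-4.1 y -93.0 z 20 u 347..351
220 post end face x -16.4..-5.1 y -94.0 z 15 u 347..351
lip 149 [ 7.82836033 19.39506592 33.13052881]
plate 167.1509154960951 -69.03773194945006 [-105.9746152]
```

View pics/s4z.png

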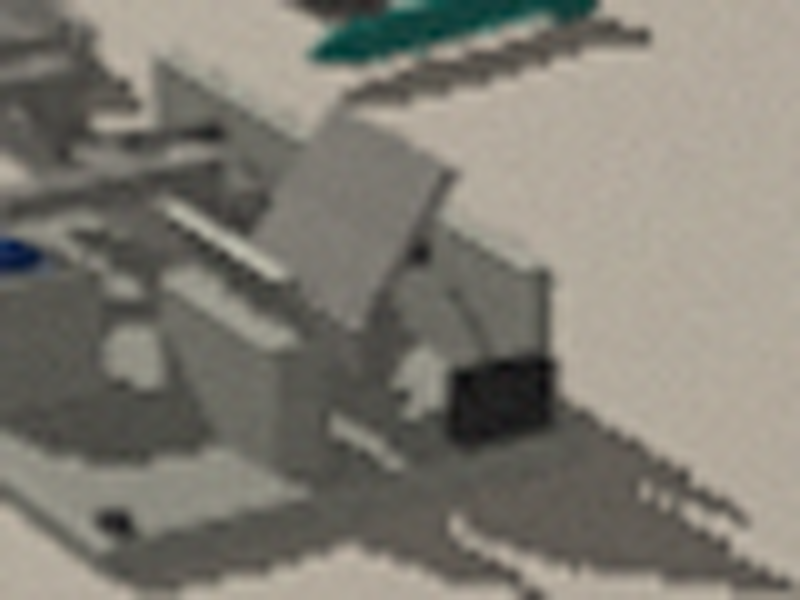

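Run:
```python
from h import *
go(.5507,.0163,.136,103.94)
```

```text
t 6.25 pos [0.5488 0.0153 0.1686] psi 103.88 F [-0.1 -0.2 -1.6] w 0.0271 q [ 0.34  0.37 -0.58  1.78  0.23  1.06 -0.08]
cmd [-0.003  0.001 -0.001] [0.0006 0.0022 0.0326]
```

>>> {"fn": "arm_command", "kwargs": {"commands": [-0.003,0.001,-0.001,0.0006,0.0022,0.015,0,-0.003,0.001,-0.001,0.0006,0.0022,0.0326,0,-0.003,0.001,-0.001,0.0006,0.0022,0.0326,0,-0.003,0.001,-0.001,0.0006,0.0022,0.0326,0,-0.003,0.001,-0.001,0.0006,0.0022,0.0326,0]}}

```text
time: 6.75
ee_pos: [0.5511, 0.0157, 0.1368]
ee_rot: [0.001, 0.617, 0.787, 0.0]
force: [0.1, 0.4, -1.1]
gripper_width: 0.0268
```

Run:
```python
from h import *
go(.5507,.0163,.061,103.94)
```

```text
t 6.75 pos [0.5511 0.0157 0.1368] psi 103.88 F [ 0.1  0.4 -1.1] w 0.0268 q [ 0.33  0.41 -0.57  1.82  0.26  0.99 -0.11]
cmd [ 0.001  0.    -0.001] [ 0.0007 -0.0003  0.0758]
```

Now pressing in, slowly.

>>> {"fn": "arm_command", "kwargs": {"commands": [0,0,0,0.0006,0,0.01,0,0,0,0,0.0006,0,0.02,0,0,0,0,0.0006,0,0.028,0,0,0,0,0.0006,0,0.034,0,0,0,0,0.0006,0,0.04,0,0,0,0,0.0006,0,0.046,0,0,0,0,0.0006,0,0.05,0], "newtons": 90}}

```text
time: 7.45
ee_pos: [0.5503, 0.0162, 0.086]
ee_rot: [0.0, 0.616, 0.787, -0.0]
force: [-3.5, -1.4, 1.4]
gripper_width: 0.0266
```

Run:
```python
from h import *
im,d=vision.get_image("side");cv2.imwrite("pics/s5.png",cv2.resize(im[120:240,290:410],None,fx=5,fy=5))
go(.5507,.0163,.061,103.94)
```

```text
t 7.5 pos [0.5501 0.0162 0.0855] psi 103.88 F [-3.2  0.2 -1.8] w 0.0265 q [ 0.3   0.47 -0.54  1.87  0.3   0.89 -0.15]
cmd [-0.001  0.    -0.001] [-0.      0.0006  0.0245]
```

View pics/s5.png

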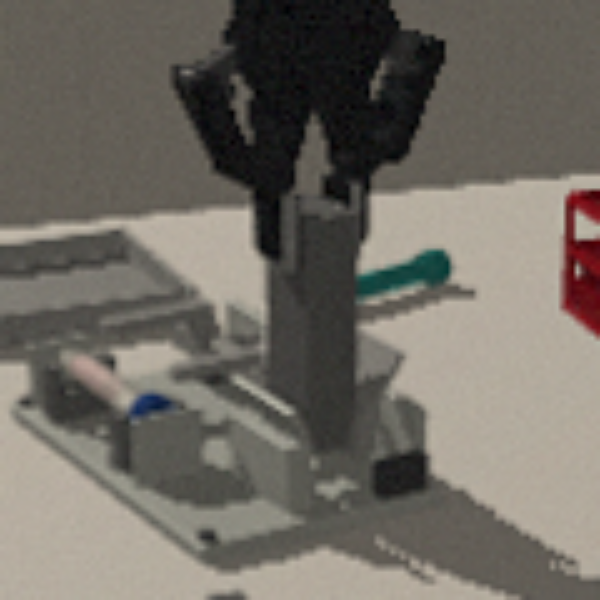

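The side crop shows the prop between post and lip with the bar pushed aside, foot at about (330,450), roughly 25 mm above the floor. Continuing down.

>>> {"fn": "arm_command", "kwargs": {"commands": [0,0,0,0,0,0.006,0,0,0,0,0,0,0.012,0,0,0,0,0,0,0.017,0,0,0,0,0,0,0.021,0,0,0,0,0,0,0.024,0,0,0,0,0,0,0.0255,0,0,0,0,0,0,0.0265,0,0,0,0,0,0,0.0265,0]}}

```text
time: 8.3
ee_pos: [0.5503, 0.0162, 0.0611]
ee_rot: [0.001, 0.616, 0.787, -0.001]
force: [-10.7, -1.8, 24.4]
gripper_width: 0.0265
```

Run:
```python
from h import *
im,d=vision.get_image("side");cv2.imwrite("pics/s6.png",cv2.resize(im[120:240,290:410],None,fx=5,fy=5))
np.savez("pics/s6.npz",im=im,d=d)
go(.5507,.0163,.061,103.94)
```

```text
t 8.35 pos [0.5503 0.0162 0.0611] psi 103.88 F [-11.1  -2.2  24. ] w 0.0265 q [ 0.29  0.5  -0.53  1.88  0.33  0.85 -0.17]
cmd [-0.     0.001 -0.001] [0.     0.0004 0.0001]
```

View pics/s6.png

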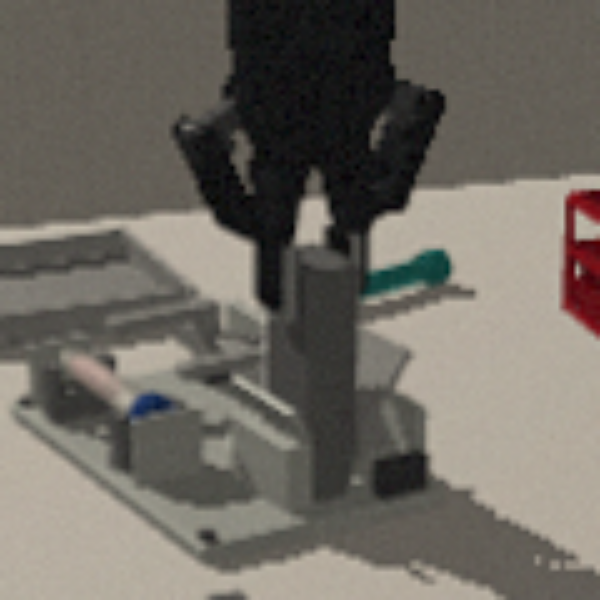

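The prop stands on the floor (about 24 N upward, z where expected). Releasing and rising.

>>> {"fn": "arm_command", "kwargs": {"commands": [0,0,0,0,0,-0.001,0.45,0,0,0,0,0,-0.001,0.6,0,0,0,0,0,-0.001,0.7,0,0,0,0,0,-0.001,0.8,0,0,0,0,0,-0.001,0.8,0,0,0,0,0,-0.02,0.8,0,0,0,0,0,-0.06,0.8,0,0,0,0,0,-0.1,0.8,0,0,0,0,0,-0.1,0.8]}}

```text
time: 9.25
ee_pos: [0.5536, 0.0172, 0.1663]
ee_rot: [0.004, 0.616, 0.787, 0.002]
force: [0.8, 0.6, -0.2]
gripper_width: 0.0683
```

Run:
```python
from h import *
im,d=vision.get_image("side");cv2.imwrite("pics/s7.png",cv2.resize(im[120:240,290:410],None,fx=5,fy=5))
np.savez("pics/s7.npz",im=im,d=d)
ex=HR[0];ey=HR[1];c=HC+ex*-.0405+ey*.032;print("cradle",c)
go(c[0],c[1],.15,13.94)
```

```text
cradle [0.4728838  0.10040087]
t 9.3 pos [0.5522 0.0166 0.1637] psi 103.86 F [-0.  -0.  -0.3] w 0.0684 q [ 0.33  0.38 -0.58  1.79  0.24  1.04 -0.09]
cmd [ 0.006 -0.002  1.569] [ 0.1004 -0.057   0.0131]
```

View pics/s7.png

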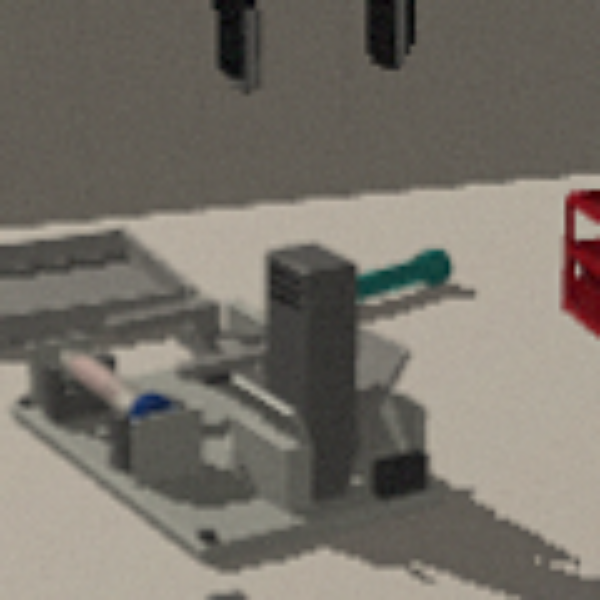

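The prop stands alone in the slot (crop (310,370)) with the lip pushed aside. I'll check the catch opening, then move over the tube at the same yaw.

Run:
```python
from h import *
d=np.load("pics/s7.npz")["d"]
X,uv=cloud("side",d,320,385,165,240);L=toL(X);x,y,z=L[...,0],L[...,1],L[...,2]
tp=(z>120)&(z<131)&(abs(y+68)<30)&(abs(x-13)<30);print("top",tp.sum(),x[tp].mean(),y[tp].mean(),np.median(z[tp]))
lip=(y>-100)&(y<-45)&(z>50)&(z<80)&(x>32)&(x<70);print("lip",lip.sum(),x[lip].max())
p=np.polyfit(z[lip],x[lip],1);print(np.polyval(p,[44,60,79])," shut 7.8 19.4 33.1")
go(.4729,.1004,.06,103.94)
```

```text
top 87 9.80903188191389 -72.14141777251436 123.29881730640172
lip 121 52.089522952774885
[27.2626847  38.07214638 50.90838212]  shut 7.8 19.4 33.1
t 9.3 pos [0.5522 0.0166 0.1637] psi 103.86 F [-0.  -0.  -0.3] w 0.0684 q [ 0.33  0.38 -0.58  1.79  0.24  1.04 -0.09]
cmd [ 0.005  0.003 -0.001] [ 0.1007 -0.0574  0.1031]
```

The catch is about 18 mm open and the prop's top is at 0.123-0.125, so it is seated.

>>> {"fn": "arm_command", "kwargs": {"commands": [0.005,0.003,0,0.04,-0.023,0,0.8,0.005,0.003,0,0.08,-0.046,0,0.8,0.005,0.003,0,0.1007,-0.0574,0.01,0.8,0.005,0.003,0,0.1007,-0.0574,0.045,0.75,0.005,0.003,0,0.1007,-0.0574,0.08,0.7,0.005,0.003,0,0.1007,-0.0574,0.1031,0.7,0.005,0.003,0,0.1007,-0.0574,0.1031,0.7,0.005,0.003,0,0.1007,-0.0574,0.1031,0.7]}}

```text
time: 10.1
ee_pos: [0.4723, 0.1006, 0.0596]
ee_rot: [-0.001, 0.616, 0.787, -0.0]
force: [0.0, -0.4, 1.0]
gripper_width: 0.0597
```

Run:
```python
from h import *
im,d=vision.get_image("side");cv2.imwrite("pics/s8.png",cv2.resize(im[120:240,270:390],None,fx=5,fy=5))
np.savez("pics/s8.npz",im=im,d=d)
im,d=vision.get_image("top");cv2.imwrite("pics/t8.png",cv2.resize(im[140:250,230:360],None,fx=5,fy=5))
go(.4729,.1004,-.017,103.94)
```

```text
t 10.2 pos [0.4736 0.1008 0.0609] psi 103.87 F [-1.   0.3 -0.5] w 0.0598 q [ 0.17  0.41 -0.59  2.04  0.32  0.78 -0.37]
cmd [ 0.001 -0.    -0.001] [-0.0002 -0.0009  0.0779]
```

View pics/s8.png

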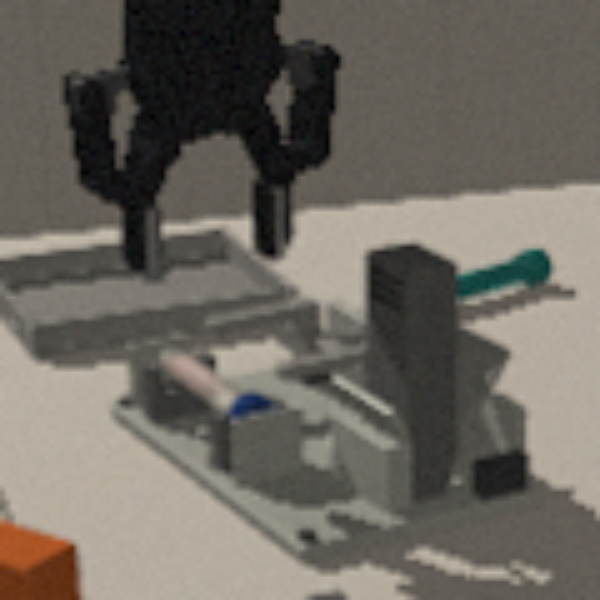

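View pics/t8.png

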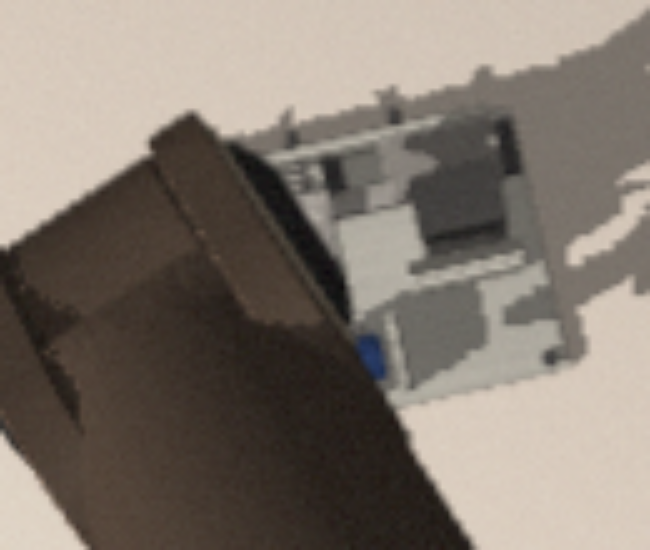

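Run:
```python
from h import *
d=np.load("pics/s8.npz")["d"]
X,uv=cloud("side",d,285,345,150,185);L=toL(X);
for v in range(154,178,3):
    r=L[v-150];k=np.where(np.isfinite(r[:,0])&(r[:,2]>85)&(r[:,1]<70))[0]
    print(v,[(285+i,*np.round(r[i]).astype(int).tolist()) for i in k[::2]])
```

```text
154 [(np.int64(285), -104, 44, 156), (np.int64(287), -101, 40, 156), (np.int64(289), -103, 22, 161), (np.int64(291), -98, 23, 160), (np.int64(293), -94, 20, 160), (np.int64(295), -81, 39, 153), (np.int64(297), -75, 39, 152), (np.int64(299), -78, 23, 157), (np.int64(301), -73, 21, 156), (np.int64(321), -13, 34, 144), (np.int64(323), -11, 27, 145), (np.int64(325), -10, 20, 147), (np.int64(327), -3, 22, 145), (np.int64(329), 4, 26, 143)]
157 [(np.int64(286), -104, 41, 149), (np.int64(288), -105, 26, 153), (np.int64(290), -102, 22, 154), (np.int64(292), -98, 17, 154), (np.int64(294), -89, 28, 150), (np.int64(296), -85, 24, 150), (np.int64(298), -81, 21, 150), (np.int64(300), -77, 19, 150), (np.int64(320), -14, 39, 135), (np.int64(322), -14, 28, 138), (np.int64(324), -10, 25, 138), (np.int64(326), -4, 25, 137)]
160 [(np.int64(290), -101, 23, 146), (np.int64(292), -96, 22, 145), (np.int64(294), -90, 26, 143), (np.int64(296), -87, 20, 144), (np.int64(298), -81, 22, 143), (np.int64(300), -74, 26, 141), (np.int64(321), -12, 37, 128), (np.int64(323), -15, 21, 132), (np.int64(325), -9, 21, 131)
[... 407 characters left out ...]
128), (np.int64(320), -14, 40, 112), (np.int64(322), -13, 32, 114), (np.int64(324), -13, 20, 117), (np.int64(326), -6, 23, 115)]
169 [(np.int64(294), -86, 36, 117), (np.int64(296), -86, 26, 120), (np.int64(298), -81, 26, 119), (np.int64(300), -76, 24, 119), (np.int64(320), -13, 42, 103), (np.int64(322), -13, 31, 106), (np.int64(324), -12, 23, 108), (np.int64(326), -6, 24, 107)]
172 [(np.int64(294), -87, 35, 110), (np.int64(296), -85, 28, 112), (np.int64(298), -81, 25, 112), (np.int64(300), -78, 22, 112), (np.int64(323), -13, 26, 100), (np.int64(344), -1, -56, 121)]
175 [(np.int64(297), -80, 35, 101), (np.int64(299), -79, 24, 104), (np.int64(301), -75, 23, 104), (np.int64(344), -3, -60, 115)]
```

Fingers straddle the tube's middle (inner faces at holder-frame x about -74 and -13, tube at -41; y 21-43 around 32). Lowering.

>>> {"fn": "arm_command", "kwargs": {"commands": [0,0,0,0,-0.001,0.025,0.7,0,0,0,0,-0.001,0.05,0.7,0,0,0,0,-0.001,0.068,0.7,0,0,0,0,-0.001,0.0775,0.7,0,0,0,0,-0.001,0.0775,0.7,0,0,0,0,-0.001,0.0775,0.5,0,0,0,0,-0.001,0.0775,0.3,0,0,0,0,-0.001,0.0775,0,0,0,0,0,-0.001,0.0775,0,0,0,0,0,-0.001,0.0775,0,0,0,0,0,-0.001,0.0775,0,0,0,0,0,-0.001,0.0775,0], "newtons": 25}}

```text
time: 11.4
ee_pos: [0.4735, 0.1007, -0.0156]
ee_rot: [0.001, 0.617, 0.787, 0.001]
force: [-1.1, -1.0, 8.5]
gripper_width: 0.0187
```

Run:
```python
from h import *
im,d=vision.get_image("side");cv2.imwrite("pics/s9.png",cv2.resize(im[120:240,270:390],None,fx=5,fy=5))
go(.4729,.1004,.1,103.94)
```

```text
t 11.45 pos [ 0.4735  0.1007 -0.0156] psi 103.86 F [-1.9  0.1  7.1] w 0.0182 q [ 0.1   0.53 -0.51  2.09  0.44  0.62 -0.47]
cmd [ 0.003  0.    -0.001] [-1.000e-04 -3.000e-04 -1.156e-01]
```

View pics/s9.png

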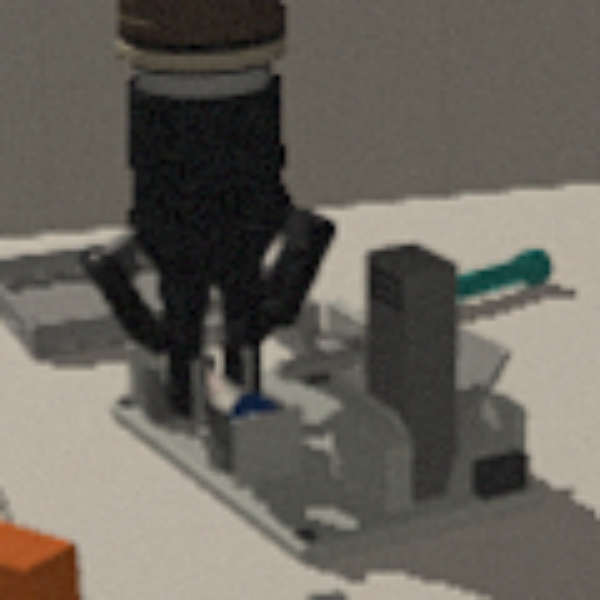

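>>> {"fn": "arm_command", "kwargs": {"commands": [0,0,0,0,0,0,0,0,0,0,0,0,-0.004,0,0,0,0,0,0,-0.01,0], "newtons": 35}}

```text
time: 11.75
ee_pos: [0.4732, 0.1006, -0.0054]
ee_rot: [0.001, 0.617, 0.787, 0.001]
force: [1.2, -0.5, 0.2]
gripper_width: 0.0187
```

Run:
```python
from h import *
im,d=vision.get_image("side");cv2.imwrite("pics/s10.png",cv2.resize(im[120:240,270:390],None,fx=5,fy=5))
go(.4729,.1004,.1,103.94)
```

```text
t 11.8 pos [ 0.4739  0.1009 -0.0044] psi 103.87 F [-0.2  0.4 -0.1] w 0.0182 q [ 0.11  0.51 -0.52  2.08  0.42  0.64 -0.46]
cmd [ 0.004  0.    -0.001] [-0.0002 -0.0007 -0.1044]
```

View pics/s10.png

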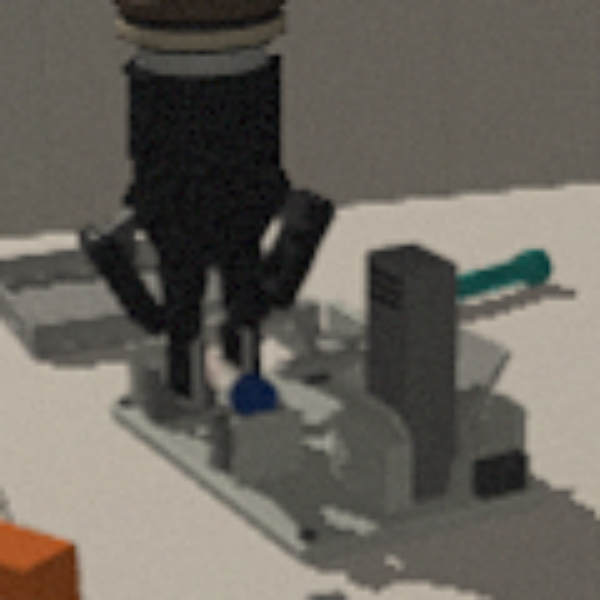

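The blue cap at crop (255,390) rose with the fingers, so the tube is held. Lifting out.

>>> {"fn": "arm_command", "kwargs": {"commands": [0.004,0,0,0,0,-0.025,0,0.004,0,0,0,0,-0.055,0,0.004,0,0,0,0,-0.085,0,0.004,0,0,0,0,-0.105,0,0.004,0,0,0,0,-0.105,0]}}

```text
time: 12.3
ee_pos: [0.4753, 0.1013, 0.1034]
ee_rot: [0.002, 0.617, 0.787, 0.002]
force: [1.6, -0.3, -0.6]
gripper_width: 0.0185
```

Run:
```python
from h import *
im,d=vision.get_image("side");cv2.imwrite("pics/s11.png",cv2.resize(im[90:240,250:400],None,fx=4,fy=4))
go(.4786,.342,.1,186.4)
z=np.load("pics/top0.npz");d=z["d"]
X,uv=cloud("top",d,150,230,165,255);m=X[...,2]>.013
r=cv2.minAreaRect((X[m][:,:2]*1000).astype(np.float32));print(r,cv2.boxPoints(r))
```

```text
t 12.35 pos [0.4744 0.1008 0.1018] psi 103.84 F [-0.9  0.5 -0.7] w 0.0182 q [ 0.21  0.35 -0.62  2.    0.27  0.87 -0.32]
cmd [ 0.002  0.003 -1.441] [0.2332 0.0617 0.0018]
((478.558837890625, 341.9658203125), (161.79624938964844, 133.26083374023438), 6.4121294021606445) [[390.72552 399.14478]
 [405.60803 266.7176 ]
 [566.39215 284.78687]
 [551.50964 417.21405]]
```

View pics/s11.png

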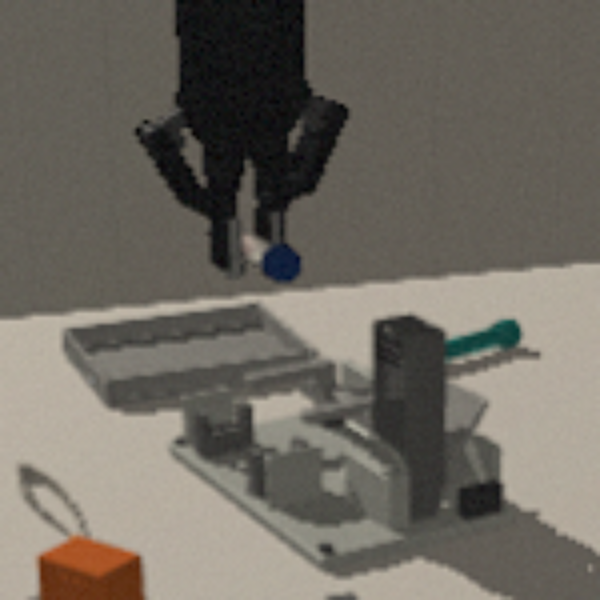

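The tube is out of the holder with the cap at crop (282,262), and the prop is still standing. Next is the carry to the tray with an 82 degree turn.

>>> {"fn": "arm_command", "kwargs": {"commands": [0,0.003,-0.14,0.024,0.006,0,0,0,0.003,-0.28,0.048,0.012,0,0,0,0.003,-0.42,0.072,0.019,0,0,0,0.003,-0.56,0.096,0.026,0,0,0,0.003,-0.7,0.12,0.032,0,0,0,0.003,-0.84,0.144,0.038,0,0,0,0.003,-0.98,0.168,0.045,0,0,0,0.003,-1.12,0.192,0.051,0,0,0,0.003,-1.26,0.216,0.058,0,0,0,0.003,-1.4,0.233,0.0617,0,0,0,0.003,-1.44,0.233,0.0617,0,0,0,0.003,-1.44,0.233,0.0617,0,0]}}

```text
time: 13.55
ee_pos: [0.4776, 0.3419, 0.1001]
ee_rot: [-0.001, -0.056, 0.998, 0.0]
force: [0.1, -0.4, 0.1]
gripper_width: 0.0183
```

Run:
```python
from h import *
im,d=vision.get_image("side");cv2.imwrite("pics/s12.png",cv2.resize(im[80:220,230:380],None,fx=5,fy=4.2))
np.savez("pics/s12.npz",im=im,d=d)
go(.4786,.342,.02,186.4)
```

```text
t 13.6 pos [0.4779 0.3413 0.1003] psi -173.7 F [-0.5 -0.1 -0.2] w 0.0184 q [-0.05  0.62 -0.92  1.75  0.56  1.06  0.51]
cmd [ 0.001 -0.001 -0.002] [-0.0009  0.0005  0.0803]
```

View pics/s12.png

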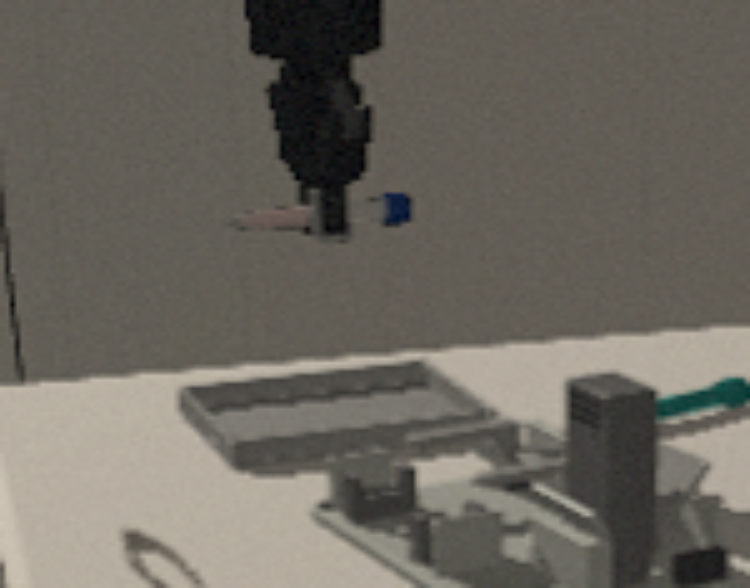

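The tube is level, with its tip at crop (230,222) and cap at (400,208), above the tray. Lowering until the tips are just above the floor.

>>> {"fn": "arm_command", "kwargs": {"commands": [0.001,0,0,-0.001,0.0005,0.03,0,0.001,0,0,-0.001,0.0005,0.06,0,0.001,0,0,-0.001,0.0005,0.09,0,0.001,0,0,-0.001,0.0005,0.115,0,0.001,0,0,-0.001,0.0005,0.124,0,0.001,0,0,-0.001,0.0005,0.128,0,0.001,0,0,-0.001,0.0005,0.128,0,0.001,0,0,-0.001,0.0005,0.128,0]}}

```text
time: 14.4
ee_pos: [0.4793, 0.3426, -0.0265]
ee_rot: [0.0, -0.055, 0.999, 0.0]
force: [0.2, 0.4, -0.1]
gripper_width: 0.0189
```

Run:
```python
from h import *
im,d=vision.get_image("side");cv2.imwrite("pics/s13.png",cv2.resize(im[120:210,240:360],None,fx=6,fy=6))
go(.4786,.342,-.031,186.4)
```

```text
t 14.45 pos [ 0.4794  0.3426 -0.0264] psi -173.72 F [-0.6 -0.7  0.2] w 0.0183 q [-0.14  0.78 -0.8   1.82  0.72  0.86  0.38]
cmd [ 0.001  0.    -0.002] [ 0.0008 -0.0005  0.0046]
```

View pics/s13.png

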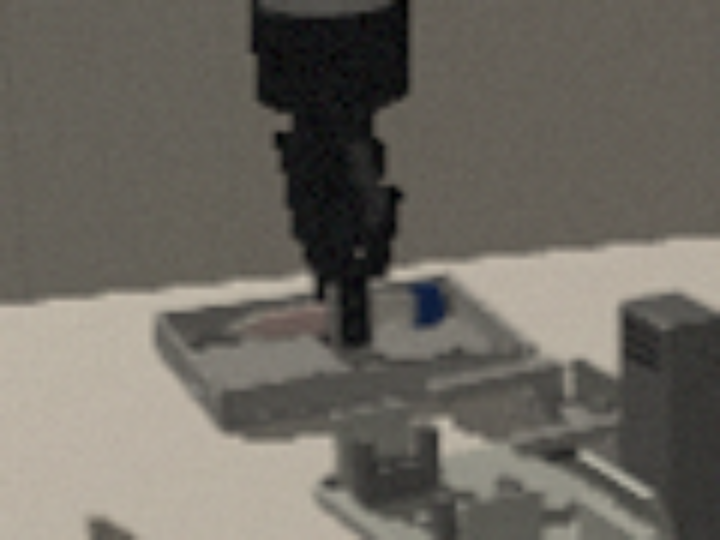

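>>> {"fn": "arm_command", "kwargs": {"commands": [0,0,0,0,0,0.002,0,0,0,0,0,0,0.004,0,0,0,0,0,0,0.005,0,0,0,0,0,0,0.005,0]}}

```text
time: 14.85
ee_pos: [0.4793, 0.3425, -0.0315]
ee_rot: [0.0, -0.055, 0.999, 0.0]
force: [-0.1, 0.7, -0.5]
gripper_width: 0.0184
```

Run:
```python
from h import *
go(.4786,.342,-.031,186.4)
```

```text
t 14.85 pos [ 0.4793  0.3425 -0.0315] psi -173.72 F [-0.1  0.7 -0.5] w 0.0184 q [-0.15  0.78 -0.79  1.83  0.73  0.85  0.38]
cmd [ 0.     0.    -0.002] [ 0.0007 -0.0004 -0.0005]
```

No contact yet. Opening in small steps, then straight up.

>>> {"fn": "arm_command", "kwargs": {"commands": [0,0,0,0,0,0.001,0.28,0,0,0,0,0,0.001,0.34,0,0,0,0,0,0.001,0.42,0,0,0,0,0,0.001,0.5,0,0,0,0,0,0.001,0.5,0,0,0,0,0,-0.015,0.5,0,0,0,0,0,-0.045,0.5,0,0,0,0,0,-0.09,0.5,0,0,0,0,0,-0.135,0.5,0,0,0,0,0,-0.17,0.5,0,0,0,0,0,-0.17,0.5]}}

```text
time: 15.95
ee_pos: [0.4809, 0.3451, 0.1449]
ee_rot: [0.004, -0.055, 0.998, 0.003]
force: [-0.7, 0.8, -0.3]
gripper_width: 0.0424
```

Run:
```python
from h import *
im,d=vision.get_image("side");cv2.imwrite("pics/s14.png",cv2.resize(im[130:310,230:390],None,fx=4.4,fy=3.3));np.savez("pics/s14.npz",im=im,d=d)
im,d=vision.get_image("top");cv2.imwrite("pics/t14.png",im)
go(.36,.1,.15,186.4)
```

```text
t 16.05 pos [0.4796 0.3425 0.14  ] psi -173.73 F [-0.3 -0.1 -0.3] w 0.0426 q [-0.03  0.58 -0.95  1.71  0.52  1.13  0.54]
cmd [ 0.001  0.002 -0.002] [ 0.1454 -0.228  -0.0106]
```

View pics/s14.png

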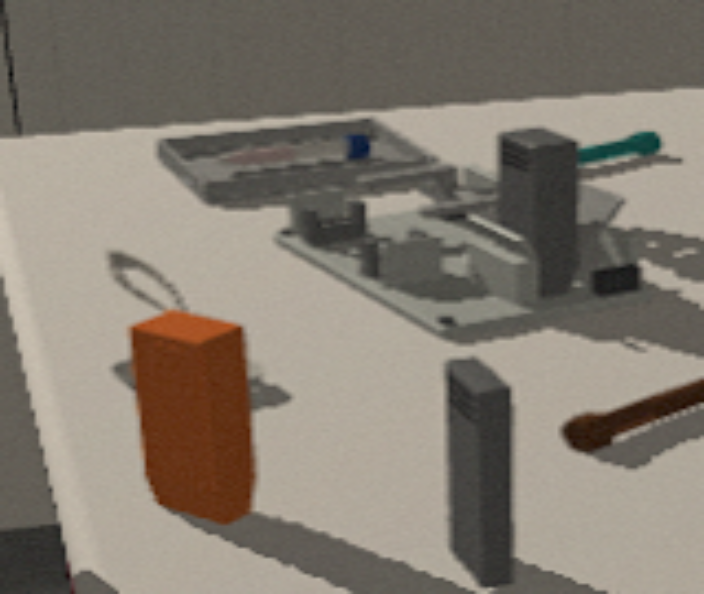

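View pics/t14.png

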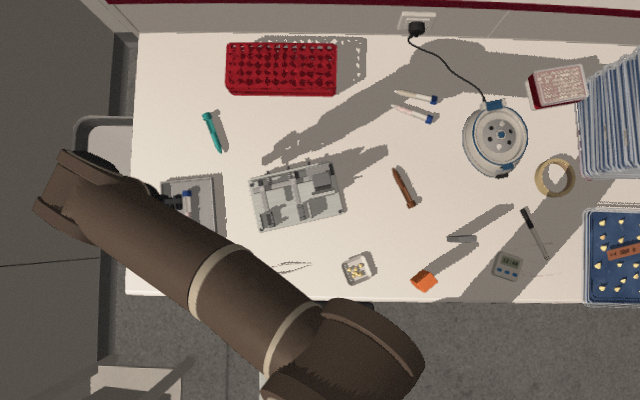

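Side: the tube lies in the tray (pink at crop (260,155), cap at (357,146)), the prop stands in the slot, and the thin and orange pieces are upright. Last numeric check.

Run:
```python
from h import *
z=np.load("pics/s14.npz");im,d=z["im"],z["d"]
u0,u1,v0,v1=262,335,155,200
X,uv=cloud("side",d,u0,u1,v0,v1);h=cv2.cvtColor(im[v0:v1,u0:u1],cv2.COLOR_BGR2HSV)
a=np.radians(6.41);R=np.array([[np.cos(a),np.sin(a)],[-np.sin(a),np.cos(a)]])
b=(h[...,0]>100)&(h[...,0]<130)&(h[...,1]>110)
p=((h[...,0]<10)|(h[...,0]>170))&(h[...,1]>35)
for n,m in(("cap",b),("pink",p)):
    T=(X[m][:,:2]-[.4786,.342])@R.T*1000;print(n,m.sum(),np.nanmin(T,0),np.nanmedian(T,0),np.nanmax(T,0),"z",np.nanpercentile(X[m][:,2]*1000,[5,50,95]))
X,uv=cloud("side",d,320,385,150,240);L=toL(X);x,y,z=L[...,0],L[...,1],L[...,2]
tp=(z>118)&(z<131)&(abs(y+68)<30)&(abs(x-13)<30);print("prop top",np.median(z[tp]),x[tp].mean(),y[tp].mean())
lip=(y>-100)&(y<-45)&(z>50)&(z<80)&(x>32)&(x<70);q=np.polyfit(z[lip],x[lip],1);print("lip",np.polyval(q,[44,60,79])," shut 7.8 19.4 33.1")
print(telemetry.read_state()["force"])
```

```text
cap 26 [ 37.60540932 -13.08574156] [41.2827094  -7.90618871] [50.21727071  0.75417867] z [ 7.18938963 16.48703197 23.67781924]
pink 39 [-46.83129279 -10.05758371] [-25.07475399  -5.32610261] [-4.54891903  1.69142948] z [10.91234237 16.27547614 20.48488275]
prop top 123.04984951211958 8.900120220411557 -72.65260396493326
lip [28.03287761 38.2495442  50.38183577]  shut 7.8 19.4 33.1
[-0.25816764 -0.07960695 -0.27109893]
```

The tube lies flat (cap and barrel z about 16 mm, between -47 and +50 mm in tray x and near -5 mm in y). The prop and catch are unchanged and the robot is clear, so I'm handing in.

```bash
python3 -c "
from bench import robot
print(robot.hand_in())"
```

```text
the job is handed in; nothing more can be done
None
```

I pressed the thick grey prop down into the slot, where it stands on the floor holding the catch open. I then lifted the blue-capped tube out, laid it flat in the tray and handed the job in at about 16 s. No verdict was reported.

**Last checks, from the side view:**
- **Prop:** its top is at about 123 mm, against 125 mm expected when it stands on the floor.
- **Catch:** the lip is 17 to 20 mm further open than when shut, against 18 mm expected.
- **Tube:** its middle is roughly 0 to 2 mm along x and 5 to 8 mm off in y from the tray's centre, and its cap and barrel read about 16 mm high.
- **Others:** the thin prop and the orange look-alike are still standing, and the gripper was well clear of everything.

**What disagreed or failed:**
- **Fingertip height:** the fingertips really sit about 36 mm higher than the reported TCP. My first grasp therefore closed on air just above the prop, without touching it. I measured the offset in the pictures and corrected every later height for it.
- **Camera agreement:** the two views differed by up to about 2 mm at the slot. I aimed 1 to 2 mm to the catch side because of this.

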